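# Clamp a paint tin in the mixer

### The job

Stand the small paint tin upright on the mixer's bed between the jaw and the backstop, then take the crank by its loose sleeve and wind the jaw in until the tin is clamped firmly, with about 50 newtons, but not crushed. Keep hold of the sleeve from the first movement of the crank until the tin is tight, then let go and leave it clamped. Do not disturb the other things on the bench.

Things in the scene. Friction and masses are not known exactly. Their poses are not given: they have to be found in the camera images.
- mixer: Small paint mixer fixed to the bench: low grey housing, 170 mm (its x) by 340 mm (its y, from -205 to +135), a bare steel bed on top. Origin on the bench surface, on the bed's middle line (x = 0). At its -y end a dark gearbox, 110 mm high, carries the crank. A jaw moves along the middle line in +y towards a sprung backstop
- bed (a point): Point on the bed surface (45 mm above the bench), on the middle line at y = 20 mm of the mixer's frame. The backstop's place is set by hand and not measured: its rubber pad (46 mm wide, 57 mm high, facing -y) stands 34 to 56 mm in +y from this point. The pad yields on its spring 1 mm for every 10 N, 12 mm at most
- jaw: The moving jaw, a black rubber-faced upright plate, 46 mm wide (x) and 57 mm high above the bed. Origin at the foot of its pressing face, on the bed surface, on the middle line; y points out of the face towards the backstop, z up. It moves only with the crank: 55 mm for each full turn
- jaw_face (a point): Centre of the jaw's pressing face, 28.5 mm above the bed
- crank (a joint): Crank angle, rad, grows turning clockwise seen from above, moving the jaw towards the backstop by 8.75 mm per rad; 0 is fully back, 11 the far end. It drags: about 9 N at the sleeve to turn it unloaded. Each 10 N on the tin adds about 1.3 N at the sleeve (about 16 N in all at 50 N). It stays where it is left, also when clamped
- crank_axis (a point): Point on the crank's upright axis, at the height of the middle of the sleeve (171 mm above the bench)
- sleeve: Black plastic grip sleeve, upright, 26 mm across, 74 mm high, spinning freely on the pin 65 mm from the crank's axis. Origin on its axis at its lower end, 126 mm above the bench, where it has a flange 32 mm across, 4 mm thick; the crank arm lies just below. A bolt head 18 mm across ends 6 mm above its top. As it spins, a gripper can keep its own heading all round
- grip (a point): Middle of the sleeve, 45 mm above its lower end; the place to hold it from above
- can_center (a point): The small paint tin: a plain steel cylinder with a paper wrap, 56 mm in diameter and 85 mm high, standing on the bench, about 0.35 kg. Point at its centre, 42.5 mm above its underside; z is its upright axis
- tub: Bystander: squat jar 90 mm in diameter with a green lid; leave alone
- carton: Bystander: cardboard carton 90 x 130 x 60 mm; leave alone
- brush: Bystander: paint brush lying on the bench; leave alone
Not all that is in view belongs to the job. Of the things that look like the part that bears can_center, the middle-sized one is meant.

How it is judged:
On the way, in this order (a step that is already met when the one before it is completed fails the run):
1. the tin stands released and upright on the bed between jaw and backstop (x of can_center in the frame of mixer between -0.018 and 0.018 m and y of can_center in the frame of jaw above 0.026 m and y of can_center in the frame of mixer below 0.055 m and z of can_center in the frame of mixer between 0.084 and 0.091 m and angle between can_center's own z axis and vertical below 0.06 rad and linear speed of can below 0.02 m/s and contact force between the fingers and can below 0.1 N), for 0.2 s.
2. the tin is clamped with more than 30 N while the sleeve is still held (contact force between jaw and can above 30 N and contact force between the fingers and sleeve above 1 N), for 0.2 s.
At the end, for the whole second after the job is handed in: The tin stands upright (within 0.1 rad) on the bed, within 18 mm of its middle line, clamped by the jaw with 30 to 75 N, at rest, and the sleeve is released (contact force between jaw and can between 30 and 75 N and x of can_center in the frame of mixer between -0.018 and 0.018 m and z of can_center in the frame of mixer between 0.083 and 0.092 m and angle between can_center's own z axis and vertical below 0.1 rad and linear speed of can below 0.02 m/s and velocity of joint crank below 0.05 rad/s and contact force between the fingers and sleeve below 0.1 N); the robot touches nothing.
It fails at once if the tin is pressed by the jaw with more than 85 N (crushed) (contact force between jaw and can above 85 N).
It fails at once if the sleeve is not held although the crank has been moved and the tin is not yet tight (distance of grip from where it was at the start of the episode above 0.03 m and contact force between the fingers and sleeve below 0.2 N and contact force between jaw and can below 25 N).
It fails at once if a bystander is moved more than 30 mm (distance of any of tub, carton, brush from where it was at the start of the episode above 0.03 m).
It also fails if it takes over 72 s, if anything falls off the work surface, if the arm or the gripper's body presses on something with over 40 N, if the wrist force passes 120 N, or if a joint passes its speed limit or range.

### The arm

A 6-joint arm with a two-finger parallel gripper is mounted at the origin on the work surface. World frame = base frame: x ahead of the robot, y to its left, z up, the work surface at z = 0. Lengths are in m, angles in rad, forces in N, time in s.
With the tool pointing down it reaches from about 0.325 to 0.9 m from the base axis. Payload 3.5 kg.
Tool frame: the origin (TCP) lies at the very end of the fingers, on their centre line; the grasp point (between the pads) lies behind it (bot.pinch_z is the z of the grasp point in the tool frame, in m); z points along the fingers, y is the line along which they close (so a half turn about z gives the same grasp; the last joint's range is limited). The gripper opens to 85 mm and grips with 20 to 120 N. Pads are 22 mm wide; open, the fingers measure 114 mm over their backs; the gripper's body (76 mm by 85 mm) begins 54 mm behind the grasp point. The pads swing forward as they close: fully open they stand 13 mm farther back than shut.
Start: joints at [1.237, 0.276, -0.026, 1.268, 0, 1.467], TCP at [0.143, 0.608, 0.203] pointing down, gripper open.
Joint ranges: [-3.12, 3.12], [-0.85, 1.88], [-1.08, 1.24], [-1.95, 2.15], [-1.57, 1.53], [-3.14, 3.14]. Speed limits (rad/s): [2.57, 2.57, 3.14, 3.14, 3.14, 3.14].

### API

Orientations are given as a unit quaternion [w, x, y, z].
In Python, from cell import monitor, vision, bot, spotter gives the robot as it stands.
- The arm moves only by the tool carry_out, never from a script. Its argument "rows" is a list of rows, each an object of numbers: "jaw": the opening, from 0 (shut) to 1 (fully open); "x", "y", "z": the shift along the tool's x, y, z each as a share of 20 cm, from -1 to 1; "ax", "ay", "az": the turn, a rotation vector about the tool's x, y, z each as a share of pi/2 rad, from -1 to 1. A call has 1 to 12 rows; each row is the pose to reach, as a shift and turn from the pose commanded when the call began, along the tool's axes at that moment; what a row does not reach only later rows make up. A row lasts 1/10 s, in which the tool goes at most 50 mm and 8.59 degrees, less where a joint would pass 70% of its speed; a pose out of reach is approached as far as the arm can. A call with a number of a shift or a turn outside -1 to 1 is refused whole. A call with a gripper value outside its range is refused whole. The fingers move at their own pace and stop on an object; "force" is the grip in N (left out, the last holds). Time passes only in rows, so rows that repeat a pose let the fingers close. It gives the time, the measured TCP pose, the force, the opening and the grip force at its end, in the units of the state.
- monitor.get_state(): the state, without advancing time (a new reading comes with each control period).
- vision.get_image(name): name is "side" or "top" or "wrist"; returns a dict with "image" (480x640x3 uint8, red, green, blue), "K" (3x3 intrinsics, pixels), "camera_from_world" (4x4, takes a point from world to camera coordinates). Camera axes: x right, y down, z forward; pixel columns grow to the right and rows downward; lengths in m; the calibration is good to about 2 mm. A picture is of the moment at which its call begins. There is no depth.
- bot.finish_job(): hands the job in; it is judged then, once.
Trained networks look in the newest picture that a camera, given by its name, has taken for a name from the list of things; names that differ only in an ending like _2 or _b are one class to them, and where a whole thing is asked for, a point or a joint stands for the part that bears it (a point fixed in the world has none). Each returns a list of dicts, best first, with "confidence" (0 to 1); they miss things now and then, are a little off and sometimes report something else, mostly with a low value. They report only what shows in the picture. A call takes as long as a camera call. They do not tell look-alikes from the thing itself.
- spotter.boxes_of(camera, query): "xy" ([column, row] in pixels, amid what is visible of it).
The state is a dict: "time_s": time; "joint_pos": joint angles; "dq": joint speeds; "joint_torque": joint torques, N m; "ee_pos": TCP position; "tcp_rot": TCP orientation; "ft_force": force on the tool from outside, world axes, zero at the start; "wrist_torque": the same for the moment, N m; "finger_gap": finger opening in m; "finger_force": force on a finger pad.
Only numpy, scipy, OpenCV 4.12 (cv2) and the standard library are available. Lean on these libraries where they do the work, as an engineer would, in place of code of your own. Each camera call takes 0.05 s, during which the arm holds its last target. There are 200 camera calls.

## Working session

There is one attempt and no reset: what is moved stays moved. The work goes in short steps, Python scripts to look and compute and a tool call to move; the robot and the scene stay as the last step left them, time stands still between calls to the robot, and variables do not carry over. Pictures are saved under pics/ and viewed, at most 10 in all, crops included, and the job is handed in when it is done.

Besides the shell and the picture viewer there is one more tool, called after "Call:" as name(argument=value, ...), one argument or row to a line, values as JSON. carry_out: Moves the arm, as the interface text tells. Shift numbers are shares of 20 cm and turn numbers shares of pi/2 rad, none past 1 either way. Its arguments: {"type":"object","properties":{"rows":{"type":"array","items":{"type":"object","properties":{"jaw":{"type":"number"},"x":{"type":"number","minimum":-1,"maximum":1},"y":{"type":"number","minimum":-1,"maximum":1},"z":{"type":"number","minimum":-1,"maximum":1},"ax":{"type":"number","minimum":-1,"maximum":1},"ay":{"type":"number","minimum":-1,"maximum":1},"az":{"type":"number","minimum":-1,"maximum":1}}}},"force":{"type":"number"}},"required":["rows"]}

```bash
mkdir -p pics; cat > h.py <<'E'
from cell import monitor, vision, bot, spotter
import numpy as np, cv2
def snap(n,f=None):
    d=vision.get_image(n)
    if f: cv2.imwrite('pics/'+f,cv2.cvtColor(np.asarray(d['image']),cv2.COLOR_RGB2BGR))
    return d
def ray(d,xy,z):
    T=np.array(d['camera_from_world']);K=np.array(d['K'])
    v=T[:3,:3].T@np.linalg.inv(K)@np.array([xy[0],xy[1],1.]);c=-T[:3,:3].T@T[:3,3]
    return c+v*(z-c[2])/v[2]
def proj(d,p):
    T=np.array(d['camera_from_world']);q=np.array(d['K'])@(T[:3,:3]@np.array(p)+T[:3,3]);return q[:2]/q[2]
E
python3 - <<'E'
from h import *
Z=dict(mixer=.045,jaw=.1,sleeve=.171,grip=.171,can_center=.0425,tub=.05,carton=.06,brush=.01,crank=.12)
for n in('top','side'):
    d=snap(n,n+'0.png')
    T=np.array(d['camera_from_world']);print(n,(-T[:3,:3].T@T[:3,3]).round(3))
    for q,z in Z.items():
        for b in spotter.boxes_of(n,q)[:4]:print(q,round(b['confidence'],2),np.round(b['xy']),ray(d,b['xy'],z).round(3)[:2])
print(bot.pinch_z,monitor.get_state())
E
```

```text
top [ 0.436 -0.002  1.651]
mixer 0.71 [338. 265.] [ 0.557 -0.053]
mixer 0.58 [337. 267.] [ 0.55  -0.051]
jaw 0.96 [339. 266.] [ 0.55  -0.055]
sleeve 0.6 [387. 289.] [ 0.484 -0.168]
grip 0.65 [386. 289.] [ 0.484 -0.166]
can_center 0.92 [205. 296.] [0.483 0.304]
can_center 0.89 [165. 300.] [0.475 0.411]
can_center 0.6 [237. 299.] [0.474 0.219]
tub 0.57 [230. 194.] [0.756 0.233]
carton 0.72 [338. 176.] [ 0.797 -0.062]
carton 0.64 [337. 268.] [ 0.547 -0.051]
brush 0.63 [453. 277.] [ 0.518 -0.369]
crank 0.64 [339. 270.] [ 0.54  -0.053]
crank 0.56 [378. 278.] [ 0.516 -0.153]
side [0.414 0.788 0.836]
mixer 0.93 [371. 269.] [ 0.535 -0.041]
jaw 0.71 [368. 259.] [ 0.54 -0.01]
sleeve 0.96 [408. 196.] [ 0.487 -0.151]
sleeve 0.65 [370. 268.] [0.517 0.09 ]
grip 0.74 [411. 197.] [ 0.481 -0.151]
grip 0.71 [369. 257.] [0.526 0.061]
can_center 0.96 [353. 405.] [0.497 0.291]
can_center 0.89 [356. 457.] [0.47 0.38]
can_center 0.65 [373. 378.] [0.475 0.229]
tub 0.79 [223. 348.] [0.753 0.246]
carton 0.73 [258. 250.] [ 0.785 -0.015]
brush 0.95 [416. 201.] [ 0.482 -0.364]
crank 0.82 [404. 206.] [ 0.494 -0.185]
crank 0.62 [364. 255.] [0.546 0.001]
crank 0.55 [371. 270.] [0.523 0.041]
-0.0187 {'time_s': 1.0, 'joint_pos': array([ 1.23655469e+00,  2.76397073e-01, -2.63763998e-02,  1.26795968e+00,
        1.79018305e-05,  1.46742866e+00]), 'dq': array([-6.28679758e-04,  6.71393137e-04,  1.15888325e-03,  1.83412329e-04,
        2.18694273e-03, -8.90619777e-05]), 'joint_torque': array([-3.19171659e-04, -4.45498323e+01,  2.95574999e+01,  7.22871810e-04,
       -1.71939505e-04,  5.68341406e-06]), 'ee_pos': array([0.14301137, 0.60844693, 0.20252625]), 'tcp_rot': array([-1.88129864e-06,  1.15180775e-01,  9.93344546e-01,  3.27760766e-05]), 'ft_force': array([ 0.04206138,  0.29870964, -0.67391901]), 'wrist_torque': array([-0.06967404,  0.01457813,  0.03143345]), 'finger_force': 0.0, 'finger_gap': 0.08532848158563398}
```

View pics/top0.png

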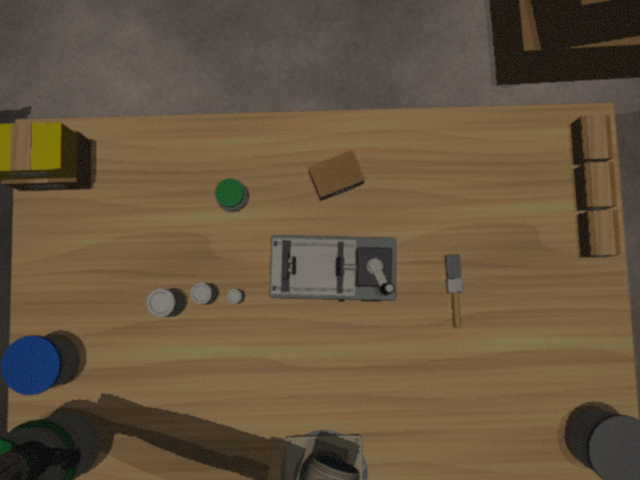

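View pics/side0.png

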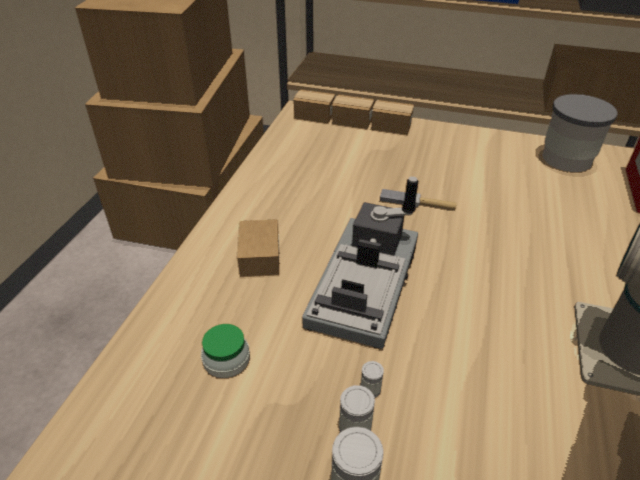

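The top view shows three tins, left to right: large (163,303), middle (202,293), small (235,296). The mixer spans about (270–397, 236–300), with its gearbox and crank at the right (−y) end. The side view agrees. I'll zoom in for exact numbers.

```bash
python3 - <<'E'
from h import *
d=snap('top');im=cv2.cvtColor(np.asarray(d['image']),cv2.COLOR_RGB2BGR)
c=im[225:325,145:405]
c=cv2.convertScaleAbs(cv2.resize(c,None,fx=3,fy=3,interpolation=cv2.INTER_CUBIC),alpha=1.6)
s=snap('side');im2=cv2.cvtColor(np.asarray(s['image']),cv2.COLOR_RGB2BGR)[165:480,295:435]
c2=cv2.convertScaleAbs(cv2.resize(im2,None,fx=1,fy=1),alpha=1.6)
o=np.zeros((600,780,3),np.uint8);o[:300]=c
m=im[225:310,262:402];m=cv2.convertScaleAbs(cv2.resize(m,(494,300),interpolation=cv2.INTER_CUBIC),alpha=1.8);o[300:,:494]=m
t=im2[:200,:140];t=cv2.convertScaleAbs(cv2.resize(t,(210,300)),alpha=1.6);o[300:,500:710]=t
cv2.imwrite('pics/z.png',o)
E
```

```text
(no output)
```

View pics/z.png

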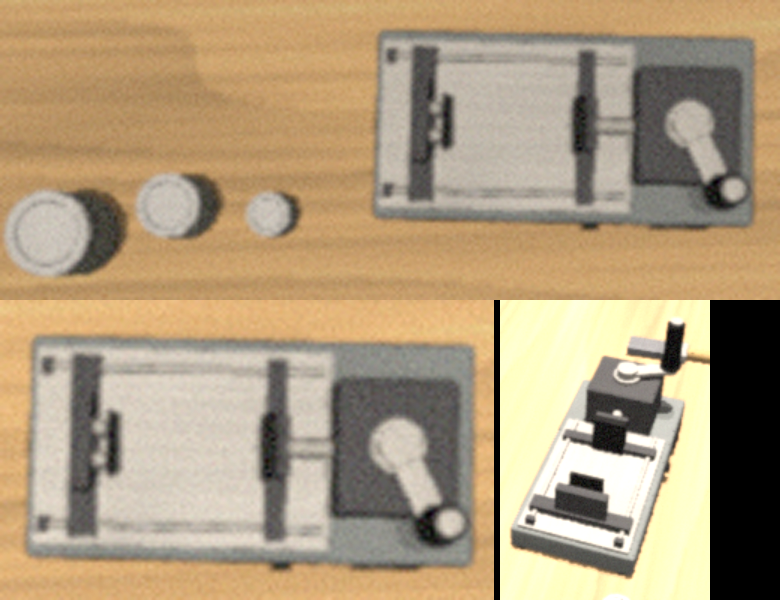

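The crop shows the middle tin's lid at about (168,206), the mixer corners at (379,32), (754,39), (752,225) and (374,217), and the bolt head at (733,189). The jaw face is at about x=573 and the backstop pad at about x=453. I'll convert these to world coordinates.

```bash
python3 - <<'E'
from h import *
d=snap('top');s=snap('side')
P=lambda u,v,z: ray(d,[145+(u+.5)/3-.5,225+(v+.5)/3-.5],z)[:2].round(4)
for n,u,v,z in [('TL',379,32,.04),('TR',754,39,.04),('BR',752,225,.04),('BL',374,217,.04),('can',168,206,.085),('small',269,214,.06),('big',47,233,.11),('bolt',733,189,.206),('hub',688,122,.135),('jawtop',573,125,.102),('padtop',453,122,.102)]: print(n,P(u,v,z))
import itertools
for a,b,c in(('top','side','can_center'),('top','side','grip')):
  A=spotter.boxes_of(a,c);B=spotter.boxes_of(b,c)
  for x,y in itertools.product(A[:3],B[:3]):
    M=[np.array(q['K'])@np.array(q['camera_from_world'])[:3] for q in(d,s)]
    X=cv2.triangulatePoints(M[0],M[1],np.array(x['xy'],float),np.array(y['xy'],float))[:,0];X=X[:3]/X[3]
    e=np.linalg.norm(proj(d,X)-x['xy']);
    if e<6: print(c,X.round(4),round(e,1))
E
```

```text
TL [0.6425 0.1244]
TR [ 0.6268 -0.2132]
BR [ 0.4601 -0.2047]
BL [0.4763 0.132 ]
can [0.4895 0.3069]
small [0.4809 0.2228]
big [0.4684 0.4054]
bolt [ 0.4867 -0.1698]
hub [ 0.5466 -0.1423]
jawtop [ 0.5491 -0.0462]
padtop [0.5545 0.0572]
can_center [0.4892 0.2968 0.0475] 1.4
can_center [0.4778 0.2818 0.1236] 2.2
can_center [ 0.4857  0.3177 -0.0684] 1.2
can_center [ 0.4876  0.2391 -0.0433] 4.4
can_center [0.475  0.2253 0.0449] 0.6
can_center [ 0.4835  0.2577 -0.1818] 1.6
can_center [0.4719 0.3776 0.178 ] 2.8
can_center [0.463  0.3616 0.2364] 0.4
can_center [0.4679 0.3996 0.0899] 0.4
grip [ 0.4779 -0.1673  0.1648] 0.6
```

Call:
carry_out(
  rows=[
    {"jaw": 1,"x": -0.1,"y": -0.054,"az": 0.09},
    {"x": -0.25,"y": -0.13,"az": 0.18},
    {"x": -0.4,"y": -0.21,"az": 0.27},
    {"x": -0.55,"y": -0.3,"az": 0.36},
    {"x": -0.7,"y": -0.38,"az": 0.45},
    {"x": -0.85,"y": -0.46,"az": 0.54},
    {"x": -0.95,"y": -0.51,"az": 0.63},
    {"x": -1,"y": -0.54,"az": 0.72},
    {"x": -1,"y": -0.54,"az": 0.81},
    {"x": -1,"y": -0.54,"az": 0.882},
    {"x": -1,"y": -0.54,"az": 0.882},
    {"x": -1,"y": -0.54,"az": 0.882},
  ],
  force=40,
)

```text
invalid input
```

Call:
carry_out(
  rows=[
    {"jaw": 1,"x": -0.1,"y": -0.054,"z": 0,"ax": 0,"ay": 0,"az": 0.09},
    {"jaw": 1,"x": -0.25,"y": -0.13,"z": 0,"ax": 0,"ay": 0,"az": 0.18},
    {"jaw": 1,"x": -0.4,"y": -0.21,"z": 0,"ax": 0,"ay": 0,"az": 0.27},
    {"jaw": 1,"x": -0.55,"y": -0.3,"z": 0,"ax": 0,"ay": 0,"az": 0.36},
    {"jaw": 1,"x": -0.7,"y": -0.38,"z": 0,"ax": 0,"ay": 0,"az": 0.45},
    {"jaw": 1,"x": -0.85,"y": -0.46,"z": 0,"ax": 0,"ay": 0,"az": 0.54},
    {"jaw": 1,"x": -0.95,"y": -0.51,"z": 0,"ax": 0,"ay": 0,"az": 0.63},
    {"jaw": 1,"x": -1,"y": -0.54,"z": 0,"ax": 0,"ay": 0,"az": 0.72},
    {"jaw": 1,"x": -1,"y": -0.54,"z": 0,"ax": 0,"ay": 0,"az": 0.81},
    {"jaw": 1,"x": -1,"y": -0.54,"z": 0,"ax": 0,"ay": 0,"az": 0.882},
    {"jaw": 1,"x": -1,"y": -0.54,"z": 0,"ax": 0,"ay": 0,"az": 0.882},
    {"jaw": 1,"x": -1,"y": -0.54,"z": 0,"ax": 0,"ay": 0,"az": 0.882},
  ],
  force=40,
)

```text
time_s: 2.6
ee_pos: [0.313, 0.4575, 0.2026]
tcp_rot: [-0.0, 0.722, 0.692, 0.0]
ft_force: [0.7, -0.0, 1.0]
finger_gap: 0.0855
finger_force: 0.0
```

Call:
carry_out(
  rows=[
    {"jaw": 1,"x": -0.15,"y": 0.2,"z": 0,"ax": 0,"ay": 0,"az": 0},
    {"jaw": 1,"x": -0.33,"y": 0.42,"z": 0,"ax": 0,"ay": 0,"az": 0},
    {"jaw": 1,"x": -0.5,"y": 0.64,"z": 0,"ax": 0,"ay": 0,"az": 0},
    {"jaw": 1,"x": -0.65,"y": 0.81,"z": 0,"ax": 0,"ay": 0,"az": 0},
    {"jaw": 1,"x": -0.735,"y": 0.91,"z": 0,"ax": 0,"ay": 0,"az": 0},
    {"jaw": 1,"x": -0.735,"y": 0.91,"z": 0,"ax": 0,"ay": 0,"az": 0},
    {"jaw": 1,"x": -0.735,"y": 0.91,"z": 0,"ax": 0,"ay": 0,"az": 0},
  ],
)

```text
time_s: 3.3
ee_pos: [0.4883, 0.3021, 0.2024]
tcp_rot: [-0.0, 0.723, 0.691, -0.0]
ft_force: [-0.2, -0.5, -0.2]
finger_gap: 0.0854
finger_force: 0.0
```

```bash
python3 - <<'E'
from h import *
d=snap('wrist','w1.png')
T=np.array(d['camera_from_world']);print((-T[:3,:3].T@T[:3,3]).round(3))
for q in('can_center',):
  for b in spotter.boxes_of('wrist',q):print(b['confidence'],b['xy'],[ray(d,b['xy'],z)[:2].round(4) for z in(.0425,.06,.085)])
print(monitor.get_state()['ee_pos'],proj(d,[.489,.303,.085]))
E
```

```text
[0.492 0.377 0.374]
0.87 [276.5, 82.9] [array([0.459 , 0.4125]), array([0.4607, 0.4107]), array([0.4632, 0.408 ])]
0.86 [309.7, 283.4] [array([0.4776, 0.2242]), array([0.4784, 0.2323]), array([0.4795, 0.2438])]
0.63 [320.3, 208.0] [array([0.4917, 0.3017]), array([0.4917, 0.3057]), array([0.4917, 0.3114])]
[0.48725668 0.3030148  0.20240009] [317.47004579 217.99619049]
```

View pics/w1.png

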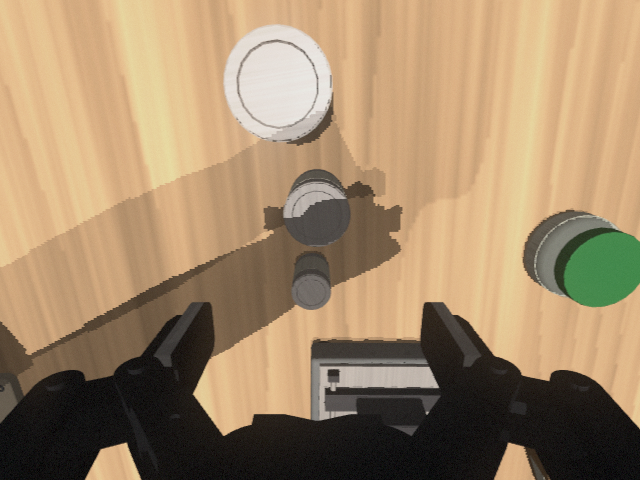

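The wrist view shows the middle tin's lid at (317,213), which is about (0.489, 0.307) in the world and matches the top camera. The large tin at (277,83) and the small one at (310,290) are clear of the fingers. Going down to grasp.

Call:
carry_out(
  rows=[
    {"jaw": 1,"x": 0.02,"y": 0,"z": 0.15,"ax": 0,"ay": 0,"az": 0},
    {"jaw": 1,"x": 0.02,"y": 0,"z": 0.35,"ax": 0,"ay": 0,"az": 0},
    {"jaw": 1,"x": 0.02,"y": 0,"z": 0.55,"ax": 0,"ay": 0,"az": 0},
    {"jaw": 1,"x": 0.02,"y": 0,"z": 0.7,"ax": 0,"ay": 0,"az": 0},
    {"jaw": 1,"x": 0.02,"y": 0,"z": 0.8,"ax": 0,"ay": 0,"az": 0},
    {"jaw": 1,"x": 0.02,"y": 0,"z": 0.81,"ax": 0,"ay": 0,"az": 0},
    {"jaw": 1,"x": 0.02,"y": 0,"z": 0.81,"ax": 0,"ay": 0,"az": 0},
    {"jaw": 0.4,"x": 0.02,"y": 0,"z": 0.81,"ax": 0,"ay": 0,"az": 0},
    {"jaw": 0.4,"x": 0.02,"y": 0,"z": 0.81,"ax": 0,"ay": 0,"az": 0},
    {"jaw": 0.4,"x": 0.02,"y": 0,"z": 0.81,"ax": 0,"ay": 0,"az": 0},
    {"jaw": 0.4,"x": 0.02,"y": 0,"z": 0.81,"ax": 0,"ay": 0,"az": 0},
    {"jaw": 0.4,"x": 0.02,"y": 0,"z": 0.81,"ax": 0,"ay": 0,"az": 0},
  ],
  force=40,
)

```text
time_s: 4.6
ee_pos: [0.4892, 0.3073, 0.0427]
tcp_rot: [-0.0, 0.723, 0.691, 0.001]
ft_force: [-3.0, -0.2, 5.3]
finger_gap: 0.0548
finger_force: 41.4
```

Call:
carry_out(
  rows=[
    {"jaw": 0.4,"x": 0.02,"y": 0,"z": -0.1,"ax": 0,"ay": 0,"az": 0},
    {"jaw": 0.4,"x": 0.0,"y": 0,"z": -0.3,"ax": 0,"ay": 0,"az": 0},
    {"jaw": 0.4,"x": 0.0,"y": 0,"z": -0.5,"ax": 0,"ay": 0,"az": 0},
    {"jaw": 0.4,"x": -0.05,"y": 0,"z": -0.65,"ax": 0,"ay": 0,"az": 0},
    {"jaw": 0.4,"x": -0.15,"y": 0.05,"z": -0.75,"ax": 0,"ay": 0,"az": 0},
    {"jaw": 0.4,"x": -0.35,"y": 0.1,"z": -0.8,"ax": 0,"ay": 0,"az": 0},
    {"jaw": 0.4,"x": -0.55,"y": 0.18,"z": -0.8,"ax": 0,"ay": 0,"az": 0},
    {"jaw": 0.4,"x": -0.75,"y": 0.26,"z": -0.8,"ax": 0,"ay": 0,"az": 0},
    {"jaw": 0.4,"x": -0.9,"y": 0.34,"z": -0.8,"ax": 0,"ay": 0,"az": 0},
    {"jaw": 0.4,"x": -0.97,"y": 0.38,"z": -0.8,"ax": 0,"ay": 0,"az": 0},
    {"jaw": 0.4,"x": -1,"y": 0.39,"z": -0.8,"ax": 0,"ay": 0,"az": 0},
    {"jaw": 0.4,"x": -1,"y": 0.39,"z": -0.8,"ax": 0,"ay": 0,"az": 0},
  ],
)

```text
time_s: 5.8
ee_pos: [0.5566, 0.1029, 0.2001]
tcp_rot: [-0.001, 0.723, 0.691, -0.0]
ft_force: [-0.7, 0.8, -4.9]
finger_gap: 0.0544
finger_force: 44.6
```

Call:
carry_out(
  rows=[
    {"jaw": 0.4,"x": -0.1,"y": 0,"z": 0,"ax": 0,"ay": 0,"az": 0},
    {"jaw": 0.4,"x": -0.22,"y": 0,"z": 0,"ax": 0,"ay": 0,"az": 0},
    {"jaw": 0.4,"x": -0.34,"y": 0,"z": 0,"ax": 0,"ay": 0,"az": 0},
    {"jaw": 0.4,"x": -0.42,"y": 0,"z": 0,"ax": 0,"ay": 0,"az": 0},
    {"jaw": 0.4,"x": -0.42,"y": 0,"z": 0,"ax": 0,"ay": 0,"az": 0},
    {"jaw": 0.4,"x": -0.42,"y": 0,"z": 0,"ax": 0,"ay": 0,"az": 0},
  ],
)

```text
time_s: 6.4
ee_pos: [0.553, 0.0202, 0.2005]
tcp_rot: [-0.001, 0.723, 0.691, 0.0]
ft_force: [-0.0, 0.7, -5.3]
finger_gap: 0.0537
finger_force: 44.5
```

```bash
python3 - <<'E'
from h import *
s=monitor.get_state();print(s['ee_pos'],s['tcp_rot'],s['ft_force'],s['finger_gap'])
d=snap('wrist')
e=snap('side')
a=np.asarray(d['image']);b=np.asarray(e['image'])[150:370,250:470]
o=np.zeros((480,800,3),np.uint8);o[:,:400]=cv2.resize(a,(640,480))[:,120:520];o[:400,400:]=cv2.resize(b,(400,400))
cv2.imwrite('pics/p2.png',cv2.cvtColor(cv2.convertScaleAbs(o,alpha=1.3),cv2.COLOR_RGB2BGR))
print(proj(d,[.5542,.0196,.045]),proj(e,[.5542,.0196,.045]))
E
```

```text
[0.55301531 0.02015299 0.20046815] [-5.73966040e-04  7.22831309e-01  6.91024196e-01  3.59087505e-04] [-0.0198405   0.70779114 -5.31789041] 0.053733818175243454
[317.98856227 209.50397569] [356.2798064  286.31306481]
```

View pics/p2.png

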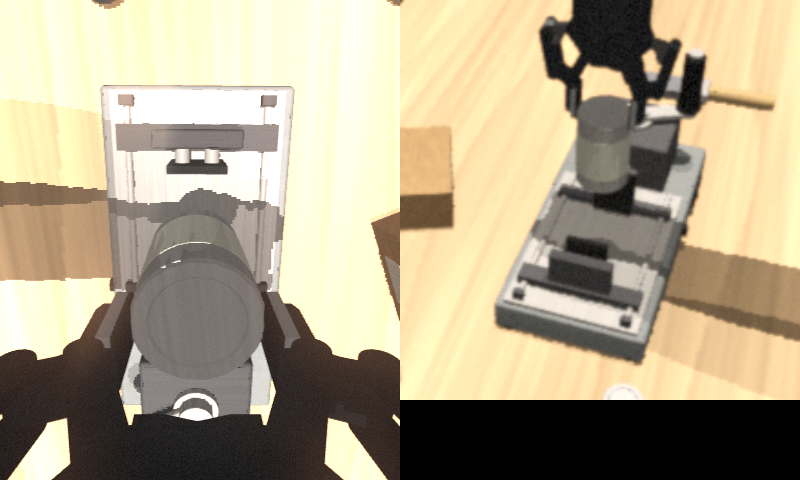

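The wrist view shows the tin centred on the mixer's middle line (both near column 318), with the backstop pad ahead at row 174. Lowering.

Call:
carry_out(
  rows=[
    {"jaw": 0.4,"x": 0,"y": 0,"z": 0.12,"ax": 0,"ay": 0,"az": 0},
    {"jaw": 0.4,"x": 0,"y": 0,"z": 0.27,"ax": 0,"ay": 0,"az": 0},
    {"jaw": 0.4,"x": 0,"y": 0,"z": 0.4,"ax": 0,"ay": 0,"az": 0},
    {"jaw": 0.4,"x": 0,"y": 0,"z": 0.49,"ax": 0,"ay": 0,"az": 0},
    {"jaw": 0.4,"x": 0,"y": 0,"z": 0.53,"ax": 0,"ay": 0,"az": 0},
    {"jaw": 0.4,"x": 0,"y": 0,"z": 0.545,"ax": 0,"ay": 0,"az": 0},
    {"jaw": 0.4,"x": 0,"y": 0,"z": 0.555,"ax": 0,"ay": 0,"az": 0},
    {"jaw": 0.4,"x": 0,"y": 0,"z": 0.56,"ax": 0,"ay": 0,"az": 0},
    {"jaw": 0.4,"x": 0,"y": 0,"z": 0.56,"ax": 0,"ay": 0,"az": 0},
    {"jaw": 0.4,"x": 0,"y": 0,"z": 0.56,"ax": 0,"ay": 0,"az": 0},
  ],
)

```text
time_s: 7.5
ee_pos: [0.554, 0.0191, 0.0893]
tcp_rot: [0.001, 0.723, 0.691, 0.001]
ft_force: [-0.3, 0.7, -4.2]
finger_gap: 0.0545
finger_force: 44.4
```

Call:
carry_out(
  rows=[
    {"jaw": 0.4,"x": 0,"y": 0,"z": 0.004,"ax": 0,"ay": 0,"az": 0},
    {"jaw": 0.4,"x": 0,"y": 0,"z": 0.008,"ax": 0,"ay": 0,"az": 0},
    {"jaw": 0.4,"x": 0,"y": 0,"z": 0.008,"ax": 0,"ay": 0,"az": 0},
    {"jaw": 0.4,"x": 0,"y": 0,"z": 0.008,"ax": 0,"ay": 0,"az": 0},
  ],
)

```text
time_s: 7.9
ee_pos: [0.5538, 0.0191, 0.0878]
tcp_rot: [0.0, 0.723, 0.691, 0.0]
ft_force: [-1.0, -0.7, 1.9]
finger_gap: 0.054
finger_force: 45.1
```

Call:
carry_out(
  rows=[
    {"jaw": 0.75,"x": 0,"y": 0,"z": 0,"ax": 0,"ay": 0,"az": 0},
    {"jaw": 0.9,"x": 0,"y": 0,"z": 0,"ax": 0,"ay": 0,"az": 0},
    {"jaw": 1,"x": 0,"y": 0,"z": 0,"ax": 0,"ay": 0,"az": 0},
    {"jaw": 1,"x": 0,"y": 0,"z": 0,"ax": 0,"ay": 0,"az": 0},
    {"jaw": 1,"x": 0,"y": 0,"z": 0,"ax": 0,"ay": 0,"az": 0},
    {"jaw": 1,"x": 0,"y": 0,"z": -0.1,"ax": 0,"ay": 0,"az": 0},
    {"jaw": 1,"x": 0,"y": 0,"z": -0.3,"ax": 0,"ay": 0,"az": 0},
    {"jaw": 1,"x": 0,"y": 0,"z": -0.5,"ax": 0,"ay": 0,"az": 0},
    {"jaw": 1,"x": 0,"y": 0,"z": -0.65,"ax": 0,"ay": 0,"az": 0},
    {"jaw": 1,"x": 0,"y": 0,"z": -0.75,"ax": 0,"ay": 0,"az": 0},
    {"jaw": 1,"x": 0,"y": 0,"z": -0.8,"ax": 0,"ay": 0,"az": 0},
    {"jaw": 1,"x": 0,"y": 0,"z": -0.8,"ax": 0,"ay": 0,"az": 0},
  ],
)

```text
time_s: 9.1
ee_pos: [0.5543, 0.0191, 0.2484]
tcp_rot: [0.001, 0.723, 0.691, 0.001]
ft_force: [-0.6, -0.0, 0.2]
finger_gap: 0.0851
finger_force: 0.0
```

```bash
python3 - <<'E'
from h import *
s=monitor.get_state();print(s['ee_pos'],s['ft_force'],s['finger_gap'])
d=snap('wrist');e=snap('side')
for n,c in(('wrist',d),('side',e)):
  for q,z in(('can_center',.0875),('grip',.171)):
    for b in spotter.boxes_of(n,q)[:3]:print(n,q,b['confidence'],b['xy'],ray(c,b['xy'],z)[:2].round(4))
a=np.asarray(d['image']);b=np.asarray(e['image'])[150:370,250:470]
o=np.zeros((480,800,3),np.uint8);o[:,:400]=a[:,120:520];o[:400,400:]=cv2.resize(b,(400,400))
cv2.imwrite('pics/p3.png',cv2.cvtColor(cv2.convertScaleAbs(o,alpha=1.3),cv2.COLOR_RGB2BGR))
print('wrist tin top pred',proj(d,[.554,.0196,.13]), 'padtop',proj(d,[.5545,.0572,.102]))
E
```

```text
[0.55432649 0.01908536 0.24835668] [-0.64580411 -0.00615407  0.21243284] 0.08509869780186305
wrist can_center 0.97 [231.2, 6.4] [0.4934 0.1881]
wrist can_center 0.67 [316.7, 214.4] [0.5545 0.0123]
wrist grip 0.68 [252.0, 403.6] [ 0.4925 -0.1305]
side can_center 0.9 [357.3, 264.8] [ 5.587e-01 -1.000e-04]
side can_center 0.76 [355.0, 455.0] [0.4695 0.4004]
side grip 0.83 [406.2, 194.7] [ 0.4911 -0.1558]
wrist tin top pred [315.76808514 218.23457757] padtop [314.35014122 168.72206488]
```

View pics/p3.png

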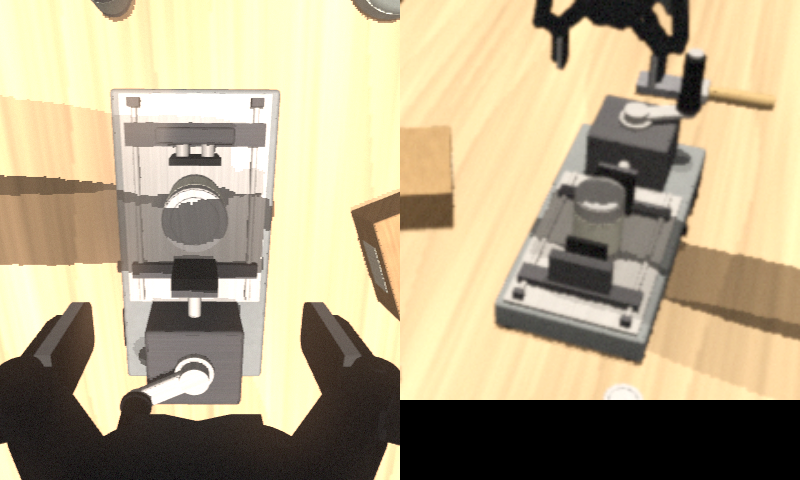

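The tin stands upright on the middle line, with its top at wrist (315,212), clear of the pad front (row 165) and the jaw. The sleeve is at about wrist (256,400). Next I'll move above the sleeve.

Call:
carry_out(
  rows=[
    {"jaw": 1,"x": -0.1,"y": -0.03,"z": 0,"ax": 0,"ay": 0,"az": 0},
    {"jaw": 1,"x": -0.28,"y": -0.09,"z": 0,"ax": 0,"ay": 0,"az": 0},
    {"jaw": 1,"x": -0.48,"y": -0.15,"z": 0,"ax": 0,"ay": 0,"az": 0},
    {"jaw": 1,"x": -0.68,"y": -0.21,"z": 0,"ax": 0,"ay": 0,"az": 0},
    {"jaw": 1,"x": -0.86,"y": -0.26,"z": 0,"ax": 0,"ay": 0,"az": 0},
    {"jaw": 1,"x": -0.94,"y": -0.29,"z": 0,"ax": 0,"ay": 0,"az": 0},
    {"jaw": 1,"x": -0.96,"y": -0.29,"z": 0,"ax": 0,"ay": 0,"az": 0},
    {"jaw": 1,"x": -0.96,"y": -0.29,"z": 0,"ax": 0,"ay": 0,"az": 0},
  ],
)

```text
time_s: 10.2
ee_pos: [0.4864, -0.1701, 0.2463]
tcp_rot: [-0.001, 0.723, 0.69, -0.0]
ft_force: [0.3, -0.6, 0.1]
finger_gap: 0.0851
finger_force: 0.0
```

```bash
python3 - <<'E'
from h import *
s=monitor.get_state();print(s['ee_pos'],s['tcp_rot'],s['ft_force'])
d=snap('wrist','w4.png');e=snap('side')
for q,z in(('can_center',.0875),('grip',.171),('sleeve',.171)):
    for b in spotter.boxes_of('wrist',q)[:3]:print(q,b['confidence'],b['xy'],ray(d,b['xy'],z)[:2].round(4))
print('pred bolt',proj(d,[.4875,-.1695,.206]),'hub',proj(d,[.5466,-.1423,.13]),'flange',proj(d,[.4875,-.1695,.13]))
E
```

```text
[ 0.48641874 -0.17010659  0.24630144] [-5.47197796e-04  7.23380315e-01  6.90449578e-01 -1.56665924e-06] [ 0.3068813  -0.6055276   0.07978934]
can_center 0.69 [381.7, 8.2] [ 0.5463 -0.0082]
grip 0.85 [314.0, 222.3] [ 0.485  -0.1613]
sleeve 0.72 [317.6, 227.0] [ 0.4874 -0.1649]
pred bolt [318.19606503 249.32821682] hub [389.79778035 182.75485735] flange [317.95177654 218.79601435]
```

View pics/w4.png

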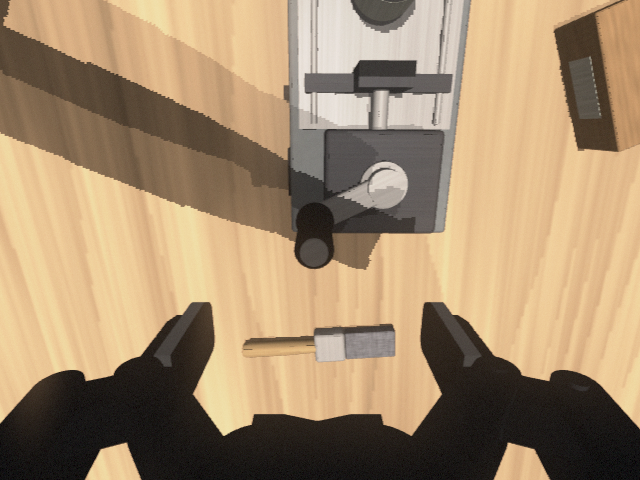

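The bolt head is at (314,252) and the hub at (387,184). That puts the sleeve at about (0.486, −0.171) and the axis at about (0.545, −0.143), 65.6 mm apart against the 65 mm stated. Descending to grip.

Call:
carry_out(
  rows=[
    {"jaw": 1,"x": -0.003,"y": -0.003,"z": 0.1,"ax": 0,"ay": 0,"az": 0},
    {"jaw": 1,"x": -0.003,"y": -0.003,"z": 0.22,"ax": 0,"ay": 0,"az": 0},
    {"jaw": 1,"x": -0.003,"y": -0.003,"z": 0.34,"ax": 0,"ay": 0,"az": 0},
    {"jaw": 1,"x": -0.003,"y": -0.003,"z": 0.43,"ax": 0,"ay": 0,"az": 0},
    {"jaw": 1,"x": -0.003,"y": -0.003,"z": 0.47,"ax": 0,"ay": 0,"az": 0},
    {"jaw": 1,"x": -0.003,"y": -0.003,"z": 0.47,"ax": 0,"ay": 0,"az": 0},
    {"jaw": 0.1,"x": -0.003,"y": -0.003,"z": 0.47,"ax": 0,"ay": 0,"az": 0},
    {"jaw": 0.1,"x": -0.003,"y": -0.003,"z": 0.47,"ax": 0,"ay": 0,"az": 0},
    {"jaw": 0.1,"x": -0.003,"y": -0.003,"z": 0.47,"ax": 0,"ay": 0,"az": 0},
    {"jaw": 0.1,"x": -0.003,"y": -0.003,"z": 0.47,"ax": 0,"ay": 0,"az": 0},
    {"jaw": 0.1,"x": -0.003,"y": -0.003,"z": 0.47,"ax": 0,"ay": 0,"az": 0},
    {"jaw": 0.1,"x": -0.003,"y": -0.003,"z": 0.47,"ax": 0,"ay": 0,"az": 0},
  ],
  force=80,
)

```text
time_s: 11.65
ee_pos: [0.4844, -0.1708, 0.1541]
tcp_rot: [-0.001, 0.723, 0.691, -0.001]
ft_force: [-5.6, 1.1, 7.0]
finger_gap: 0.0229
finger_force: 78.1
```

```bash
cat > arc.py <<'E'
import numpy as np,sys
p0,step=map(float,sys.argv[1:3]); n=int(sys.argv[3]); R=.325
q=np.deg2rad(p0)
for i in range(1,n+1):
    p=q-np.deg2rad(step*i); print(round(R*(np.sin(p)-np.sin(q)),3),round(R*(np.cos(p)-np.cos(q)),3))
E
python3 arc.py 207.7 10 12
```

```text
0.052 -0.022
0.108 -0.034
0.164 -0.037
0.22 -0.03
0.274 -0.013
0.325 0.013
0.37 0.047
0.408 0.089
0.439 0.137
0.461 0.189
0.473 0.244
0.476 0.301
```

Call:
carry_out(
  rows=[
    {"jaw": 0.1,"x": 0.052,"y": -0.022,"z": 0,"ax": 0,"ay": 0,"az": 0},
    {"jaw": 0.1,"x": 0.108,"y": -0.034,"z": 0,"ax": 0,"ay": 0,"az": 0},
    {"jaw": 0.1,"x": 0.164,"y": -0.037,"z": 0,"ax": 0,"ay": 0,"az": 0},
    {"jaw": 0.1,"x": 0.22,"y": -0.03,"z": 0,"ax": 0,"ay": 0,"az": 0},
    {"jaw": 0.1,"x": 0.274,"y": -0.013,"z": 0,"ax": 0,"ay": 0,"az": 0},
    {"jaw": 0.1,"x": 0.325,"y": 0.013,"z": 0,"ax": 0,"ay": 0,"az": 0},
    {"jaw": 0.1,"x": 0.37,"y": 0.047,"z": 0,"ax": 0,"ay": 0,"az": 0},
    {"jaw": 0.1,"x": 0.408,"y": 0.089,"z": 0,"ax": 0,"ay": 0,"az": 0},
    {"jaw": 0.1,"x": 0.439,"y": 0.137,"z": 0,"ax": 0,"ay": 0,"az": 0},
    {"jaw": 0.1,"x": 0.461,"y": 0.189,"z": 0,"ax": 0,"ay": 0,"az": 0},
    {"jaw": 0.1,"x": 0.473,"y": 0.244,"z": 0,"ax": 0,"ay": 0,"az": 0},
    {"jaw": 0.1,"x": 0.476,"y": 0.301,"z": 0,"ax": 0,"ay": 0,"az": 0},
  ],
)

```text
time_s: 12.85
ee_pos: [0.5478, -0.0801, 0.154]
tcp_rot: [-0.0, 0.723, 0.69, -0.004]
ft_force: [-10.8, -5.8, 9.2]
finger_gap: 0.0229
finger_force: 79.6
```

```bash
python3 - <<'E'
from h import *
s=monitor.get_state();print(s['ee_pos'],s['tcp_rot'],s['ft_force'],s['finger_force'],s['finger_gap'])
p=s['ee_pos'][:2]-[.5452,-.143];a=np.arctan2(p[1],p[0]);print(np.hypot(*p),np.rad2deg(a)+2.6)
u=p/np.hypot(*p);f=s['ft_force'][:2];print('rad',f@u,'tan(cw)',f@[u[1],-u[0]])
E
python3 arc.py 87.7 10 12
```

```text
[ 0.54783871 -0.08012995  0.15403801] [-1.00547484e-04  7.23374540e-01  6.90445123e-01 -3.84658110e-03] [-10.77601032  -5.81443015   9.19834092] 79.55228090286255 0.022918913422069236
0.06292539627304614 90.19665537267976
rad -6.261196655806844 tan(cw) -10.522709384525607
-0.007 0.056
-0.024 0.11
-0.05 0.161
-0.084 0.206
-0.126 0.244
-0.174 0.275
-0.226 0.297
-0.281 0.309
-0.338 0.312
-0.394 0.304
-0.448 0.288
-0.498 0.262
```

Call:
carry_out(
  rows=[
    {"jaw": 0.1,"x": -0.007,"y": 0.056,"z": 0,"ax": 0,"ay": 0,"az": 0},
    {"jaw": 0.1,"x": -0.024,"y": 0.11,"z": 0,"ax": 0,"ay": 0,"az": 0},
    {"jaw": 0.1,"x": -0.05,"y": 0.161,"z": 0,"ax": 0,"ay": 0,"az": 0},
    {"jaw": 0.1,"x": -0.084,"y": 0.206,"z": 0,"ax": 0,"ay": 0,"az": 0},
    {"jaw": 0.1,"x": -0.126,"y": 0.244,"z": 0,"ax": 0,"ay": 0,"az": 0},
    {"jaw": 0.1,"x": -0.174,"y": 0.275,"z": 0,"ax": 0,"ay": 0,"az": 0},
    {"jaw": 0.1,"x": -0.226,"y": 0.297,"z": 0,"ax": 0,"ay": 0,"az": 0},
    {"jaw": 0.1,"x": -0.281,"y": 0.309,"z": 0,"ax": 0,"ay": 0,"az": 0},
    {"jaw": 0.1,"x": -0.338,"y": 0.312,"z": 0,"ax": 0,"ay": 0,"az": 0},
    {"jaw": 0.1,"x": -0.394,"y": 0.304,"z": 0,"ax": 0,"ay": 0,"az": 0},
    {"jaw": 0.1,"x": -0.448,"y": 0.288,"z": 0,"ax": 0,"ay": 0,"az": 0},
    {"jaw": 0.1,"x": -0.498,"y": 0.262,"z": 0,"ax": 0,"ay": 0,"az": 0},
  ],
)

```text
time_s: 14.05
ee_pos: [0.6007, -0.1771, 0.1542]
tcp_rot: [-0.001, 0.722, 0.692, 0.005]
ft_force: [4.6, 8.5, 2.2]
finger_gap: 0.0232
finger_force: 78.8
```

```bash
cat > st.py <<'E'
from h import *
s=monitor.get_state();print(s['time_s'],s['ee_pos'],s['ft_force'],s['finger_force'],s['finger_gap'])
p=s['ee_pos'][:2]-[.5452,-.143];a=np.arctan2(p[1],p[0]);print('R',np.hypot(*p),'psi',np.rad2deg(a)+2.6)
u=p/np.hypot(*p);f=s['ft_force'][:2];print('rad',f@u,'tan(cw)',f@[u[1],-u[0]])
d=snap('wrist');cv2.imwrite('pics/last.png',cv2.cvtColor(np.asarray(d['image']),cv2.COLOR_RGB2BGR))
E
python3 st.py; python3 - <<'E'
import cv2,numpy as np
from h import *
a=cv2.imread('pics/last.png');e=cv2.cvtColor(np.asarray(snap('side')['image']),cv2.COLOR_RGB2BGR)[180:340,290:430]
o=np.zeros((480,800,3),np.uint8);o[:,:400]=a[:,60:460];o[:457,400:]=cv2.resize(e,(400,457));cv2.imwrite('pics/p5.png',o)
E
python3 arc.py 327.7 5 12
```

```text
14.05 [ 0.60072006 -0.17708083  0.1541975 ] [4.58685856 8.51089805 2.24783159] 78.81627202033997 0.023153111402002373
R 0.06514583621342411 psi -28.943559930577493
rad -0.5433311273428695 tan(cw) -9.652950244693576
-0.023 -0.016
-0.045 -0.034
-0.065 -0.054
-0.083 -0.076
-0.1 -0.099
-0.114 -0.124
-0.126 -0.149
-0.136 -0.176
-0.143 -0.203
-0.148 -0.231
-0.151 -0.259
-0.151 -0.288
```

View pics/p5.png

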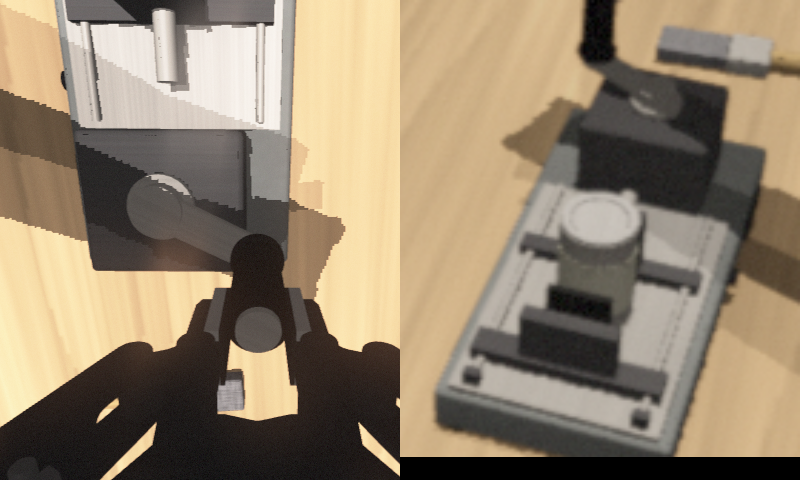

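The side view shows the jaw bar now right behind the upright tin and the pad just in front of it, and the sleeve is still held. The tangential force is 9.7 N, so there's no load on the tin yet. I'll continue more finely.

Call:
carry_out(
  rows=[
    {"jaw": 0.1,"x": -0.023,"y": -0.016,"z": 0,"ax": 0,"ay": 0,"az": 0},
    {"jaw": 0.1,"x": -0.045,"y": -0.034,"z": 0,"ax": 0,"ay": 0,"az": 0},
    {"jaw": 0.1,"x": -0.065,"y": -0.054,"z": 0,"ax": 0,"ay": 0,"az": 0},
    {"jaw": 0.1,"x": -0.083,"y": -0.076,"z": 0,"ax": 0,"ay": 0,"az": 0},
    {"jaw": 0.1,"x": -0.1,"y": -0.099,"z": 0,"ax": 0,"ay": 0,"az": 0},
    {"jaw": 0.1,"x": -0.114,"y": -0.124,"z": 0,"ax": 0,"ay": 0,"az": 0},
    {"jaw": 0.1,"x": -0.126,"y": -0.149,"z": 0,"ax": 0,"ay": 0,"az": 0},
    {"jaw": 0.1,"x": -0.136,"y": -0.176,"z": 0,"ax": 0,"ay": 0,"az": 0},
  ],
)

```text
time_s: 14.95
ee_pos: [0.567, -0.2059, 0.1543]
tcp_rot: [0.004, 0.723, 0.691, 0.004]
ft_force: [10.1, 0.7, -3.9]
finger_gap: 0.0231
finger_force: 78.6
```

```bash
python3 st.py;python3 arc.py 287.7 5 6
```

```text
14.95 [ 0.56704906 -0.20594782  0.15429353] [10.0968846   0.70619353 -3.93129783] 78.57760548591614 0.023100987903480065
R 0.06663189186269447 psi -68.25821329849612
rad 2.6436908156856 tan(cw) -9.770193793794153
-0.007 -0.027
-0.012 -0.055
-0.015 -0.084
-0.015 -0.112
-0.013 -0.14
-0.008 -0.168
```

Call:
carry_out(
  rows=[
    {"jaw": 0.1,"x": -0.007,"y": -0.027,"z": 0,"ax": 0,"ay": 0,"az": 0},
    {"jaw": 0.1,"x": -0.012,"y": -0.055,"z": 0,"ax": 0,"ay": 0,"az": 0},
    {"jaw": 0.1,"x": -0.015,"y": -0.084,"z": 0,"ax": 0,"ay": 0,"az": 0},
    {"jaw": 0.1,"x": -0.015,"y": -0.112,"z": 0,"ax": 0,"ay": 0,"az": 0},
  ],
)

```text
time_s: 15.4
ee_pos: [0.5445, -0.2101, 0.1543]
tcp_rot: [0.005, 0.723, 0.691, 0.002]
ft_force: [9.9, -4.5, -4.5]
finger_gap: 0.0232
finger_force: 78.7
```

```bash
python3 st.py;python3 arc.py 267.7 5 6
```

```text
15.4 [ 0.54454078 -0.21014058  0.15431641] [ 9.90824719 -4.48551675 -4.47109955] 78.65050077438354 0.023185530686791814
R 0.06714382062268937 psi -87.96254416874089
rad 4.388020492191532 tan(cw) -9.951808838950592
0.002 -0.028
0.007 -0.056
0.014 -0.084
0.024 -0.11
0.036 -0.136
0.05 -0.161
```

Call:
carry_out(
  rows=[
    {"jaw": 0.1,"x": 0.002,"y": -0.028,"z": 0,"ax": 0,"ay": 0,"az": 0},
    {"jaw": 0.1,"x": 0.007,"y": -0.056,"z": 0,"ax": 0,"ay": 0,"az": 0},
  ],
)

```text
time_s: 15.65
ee_pos: [0.5332, -0.2092, 0.1543]
tcp_rot: [0.006, 0.723, 0.691, 0.001]
ft_force: [8.9, -5.8, -5.8]
finger_gap: 0.0231
finger_force: 78.8
```

```bash
python3 st.py;python3 arc.py 257.7 5 4
```

```text
15.65 [ 0.53318691 -0.20922166  0.15431865] [ 8.87386404 -5.79096704 -5.83541172] 78.76312494277954 0.023119482607515743
R 0.067302466014678 psi -97.68205519195268
rad 4.114037841765421 tan(cw) -9.76501176690787
0.007 -0.027
0.017 -0.054
0.029 -0.08
0.043 -0.104
```

Still unloaded at about 305°. Continuing in 10° steps.

Call:
carry_out(
  rows=[
    {"jaw": 0.1,"x": 0.007,"y": -0.027,"z": 0,"ax": 0,"ay": 0,"az": 0},
    {"jaw": 0.1,"x": 0.017,"y": -0.054,"z": 0,"ax": 0,"ay": 0,"az": 0},
  ],
)

```text
time_s: 15.9
ee_pos: [0.522, -0.2062, 0.1543]
tcp_rot: [0.006, 0.723, 0.69, 0.0]
ft_force: [7.6, -9.2, -5.2]
finger_gap: 0.0231
finger_force: 78.9
```

```bash
python3 st.py;python3 arc.py 247.7 5 4
```

```text
15.9 [ 0.52201988 -0.20624314  0.15434586] [ 7.59594274 -9.17421419 -5.15843122] 78.87309193611145 0.023052758166404355
R 0.0673573481769268 psi -107.52909468495095
rad 5.999808410942643 tan(cw) -10.289161828401102
0.012 -0.026
0.026 -0.05
0.042 -0.074
0.06 -0.095
```

Call:
carry_out(
  rows=[
    {"jaw": 0.1,"x": 0.012,"y": -0.026,"z": 0,"ax": 0,"ay": 0,"az": 0},
    {"jaw": 0.1,"x": 0.026,"y": -0.05,"z": 0,"ax": 0,"ay": 0,"az": 0},
  ],
)

```text
time_s: 16.15
ee_pos: [0.5115, -0.2013, 0.1543]
tcp_rot: [0.006, 0.724, 0.69, -0.001]
ft_force: [4.7, -10.7, -5.5]
finger_gap: 0.0229
finger_force: 79.0
```

```bash
sed -i 's/\.5452,-\.143\]/.5443,-.1452]/' st.py; python3 st.py;python3 arc.py 237.7 5 4
```

```text
16.15 [ 0.51147994 -0.20130039  0.15433973] [  4.67335716 -10.69452924  -5.54503099] 78.97311329841614 0.022919384220535816
R 0.06499546481615222 psi -117.72864623050104
rad 6.871055268478085 tan(cw) -9.434077711670538
0.016 -0.023
0.034 -0.045
0.054 -0.065
0.076 -0.083
```

Call:
carry_out(
  rows=[
    {"jaw": 0.1,"x": 0.012,"y": -0.025,"z": 0,"ax": 0,"ay": 0,"az": 0},
    {"jaw": 0.1,"x": 0.026,"y": -0.05,"z": 0,"ax": 0,"ay": 0,"az": 0},
  ],
)

```text
time_s: 16.4
ee_pos: [0.5019, -0.1947, 0.1543]
tcp_rot: [0.005, 0.723, 0.69, -0.0]
ft_force: [7.8, -7.2, -3.9]
finger_gap: 0.023
finger_force: 79.0
```

```bash
python3 st.py;python3 arc.py 227.7 5 4
```

```text
16.4 [ 0.50188039 -0.19470497  0.15427341] [ 7.81072126 -7.18385683 -3.87747994] 79.02892470359802 0.02304696381057443
R 0.06519329178239112 psi -127.99246818022004
rad 0.37287449895378993 tan(cw) -10.60547642169584
0.02 -0.02
0.042 -0.038
0.065 -0.055
0.089 -0.069
```

Call:
carry_out(
  rows=[
    {"jaw": 0.1,"x": 0.02,"y": -0.02,"z": 0,"ax": 0,"ay": 0,"az": 0},
    {"jaw": 0.1,"x": 0.042,"y": -0.038,"z": 0,"ax": 0,"ay": 0,"az": 0},
  ],
)

```text
time_s: 16.65
ee_pos: [0.4939, -0.1865, 0.1543]
tcp_rot: [0.005, 0.724, 0.69, -0.001]
ft_force: [4.1, -10.5, -3.4]
finger_gap: 0.0227
finger_force: 79.0
```

```bash
python3 st.py;python3 arc.py 217.7 5 4
```

```text
16.65 [ 0.4938889  -0.18645086  0.15428644] [  4.11694901 -10.53873893  -3.40737438] 79.02442574501038 0.022666969386376606
R 0.06513764207483799 psi -138.10691104556625
rad 3.487876722477799 tan(cw) -10.763317482960446
0.023 -0.016
0.048 -0.031
0.073 -0.043
0.1 -0.052
```

Call:
carry_out(
  rows=[
    {"jaw": 0.1,"x": 0.022,"y": -0.018,"z": 0,"ax": 0,"ay": 0,"az": 0},
    {"jaw": 0.1,"x": 0.046,"y": -0.034,"z": 0,"ax": 0,"ay": 0,"az": 0},
  ],
)

```text
time_s: 16.9
ee_pos: [0.4876, -0.1773, 0.1543]
tcp_rot: [0.006, 0.724, 0.69, -0.002]
ft_force: [5.4, -10.9, -4.6]
finger_gap: 0.0231
finger_force: 79.2
```

```bash
python3 st.py;python3 arc.py 207.7 5 4;  python3 - <<'E'
import cv2,numpy as np
from h import *
a=cv2.imread('pics/last.png');e=cv2.cvtColor(np.asarray(snap('side')['image']),cv2.COLOR_RGB2BGR)[220:320,310:410]
o=np.zeros((500,780,3),np.uint8);o[:480,:280]=a[:,180:460];o[:,280:]=cv2.resize(e,(500,500));cv2.imwrite('pics/p6.png',cv2.convertScaleAbs(o,alpha=1.4))
E
```

```text
16.9 [ 0.48759564 -0.17734776  0.15429977] [  5.39467935 -10.94098395  -4.56620196] 79.16050672531128 0.023119737637768253
R 0.06518330455686729 psi -147.8495236683501
rad 0.7030375485603394 tan(cw) -12.178400274940127
0.026 -0.012
0.052 -0.022
0.08 -0.029
0.108 -0.034
```

View pics/p6.png

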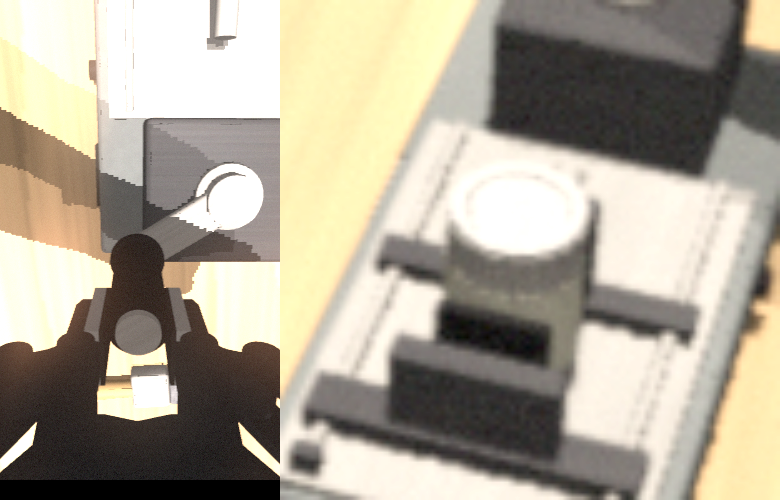

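The side view shows the tin upright and snug between jaw and pad. The tangential force has risen to 12.2 N, so loading has begun. Going on in 10° steps.

Call:
carry_out(
  rows=[
    {"jaw": 0.1,"x": 0.026,"y": -0.013,"z": 0,"ax": 0,"ay": 0,"az": 0},
    {"jaw": 0.1,"x": 0.052,"y": -0.023,"z": 0,"ax": 0,"ay": 0,"az": 0},
  ],
)

```text
time_s: 17.2
ee_pos: [0.4831, -0.1676, 0.1543]
tcp_rot: [0.006, 0.724, 0.69, -0.003]
ft_force: [3.3, -13.2, -4.1]
finger_gap: 0.0232
finger_force: 79.1
```

```bash
python3 st.py;python3 arc.py 197.7 5 4
```

```text
17.2 [ 0.48307269 -0.16759984  0.15425735] [  3.26743345 -13.19426399  -4.12516689] 79.11397933959961 0.023205204719660286
R 0.06519613534562045 psi -157.30509810796093
rad 1.4647063322221388 tan(cw) -13.513673035867946
0.027 -0.007
0.055 -0.012
0.084 -0.015
0.112 -0.015
```

Call:
carry_out(
  rows=[
    {"jaw": 0.1,"x": 0.027,"y": -0.008,"z": 0,"ax": 0,"ay": 0,"az": 0},
    {"jaw": 0.1,"x": 0.055,"y": -0.014,"z": 0,"ax": 0,"ay": 0,"az": 0},
    {"jaw": 0.1,"x": 0.055,"y": -0.014,"z": 0,"ax": 0,"ay": 0,"az": 0},
  ],
)

```text
time_s: 17.55
ee_pos: [0.4801, -0.1564, 0.1543]
tcp_rot: [0.006, 0.724, 0.69, -0.003]
ft_force: [1.0, -13.2, -3.1]
finger_gap: 0.0233
finger_force: 79.2
```

```bash
python3 st.py;python3 arc.py 187.7 5 4
```

```text
17.55 [ 0.48009161 -0.15642507  0.15426186] [  0.99328059 -13.22748493  -3.07513173] 79.1732919216156 0.023311804680627813
R 0.06518220319719883 psi -167.4836227220863
rad 1.2994729791709538 tan(cw) -13.200921708877434
0.028 -0.003
0.057 -0.003
0.085 -0.0
0.113 0.005
```

Call:
carry_out(
  rows=[
    {"jaw": 0.1,"x": 0.017,"y": -0.002,"z": 0,"ax": 0,"ay": 0,"az": 0},
  ],
)

```text
time_s: 17.7
ee_pos: [0.4798, -0.1541, 0.1543]
tcp_rot: [0.006, 0.724, 0.69, -0.004]
ft_force: [0.2, -16.2, -3.7]
finger_gap: 0.0229
finger_force: 79.2
```

```bash
python3 st.py
```

```text
17.7 [ 0.47975356 -0.15413931  0.15425317] [  0.18125932 -16.23229148  -3.72622505] 79.17186141014099 0.02292175414705679
R 0.06516252167180263 psi -169.51502196373048
rad 2.047278819198597 tan(cw) -16.103688744731937
```

The moving reading is 16.1 N, which corresponds to about 50 N on the tin and agrees with the travel since contact. I'll hold briefly, release, and rise.

Call:
carry_out(
  rows=[
    {"jaw": 0.1,"x": 0,"y": 0,"z": 0,"ax": 0,"ay": 0,"az": 0},
    {"jaw": 0.1,"x": 0,"y": 0,"z": 0,"ax": 0,"ay": 0,"az": 0},
    {"jaw": 0.1,"x": 0,"y": 0,"z": 0,"ax": 0,"ay": 0,"az": 0},
    {"jaw": 1,"x": 0,"y": 0,"z": 0,"ax": 0,"ay": 0,"az": 0},
    {"jaw": 1,"x": 0,"y": 0,"z": 0,"ax": 0,"ay": 0,"az": 0},
    {"jaw": 1,"x": 0,"y": 0,"z": 0,"ax": 0,"ay": 0,"az": 0},
    {"jaw": 1,"x": 0,"y": 0,"z": 0,"ax": 0,"ay": 0,"az": 0},
    {"jaw": 1,"x": 0,"y": 0,"z": 0,"ax": 0,"ay": 0,"az": 0},
    {"jaw": 1,"x": 0,"y": 0,"z": -0.15,"ax": 0,"ay": 0,"az": 0},
    {"jaw": 1,"x": 0,"y": 0,"z": -0.35,"ax": 0,"ay": 0,"az": 0},
    {"jaw": 1,"x": 0,"y": 0,"z": -0.55,"ax": 0,"ay": 0,"az": 0},
    {"jaw": 1,"x": 0,"y": 0,"z": -0.6,"ax": 0,"ay": 0,"az": 0},
  ],
)

```text
time_s: 18.95
ee_pos: [0.4805, -0.1481, 0.2782]
tcp_rot: [0.004, 0.723, 0.691, 0.002]
ft_force: [0.8, -0.6, -0.5]
finger_gap: 0.0853
finger_force: 0.0
```

Call:
carry_out(
  rows=[
    {"jaw": 1,"x": 0,"y": 0,"z": 0,"ax": 0,"ay": 0,"az": 0},
    {"jaw": 1,"x": 0,"y": 0,"z": 0,"ax": 0,"ay": 0,"az": 0},
    {"jaw": 1,"x": 0,"y": 0,"z": 0,"ax": 0,"ay": 0,"az": 0},
  ],
)

```text
time_s: 19.25
ee_pos: [0.4766, -0.1465, 0.2707]
tcp_rot: [-0.002, 0.723, 0.691, -0.001]
ft_force: [0.6, -0.3, 0.1]
finger_gap: 0.0852
finger_force: 0.0
```

```bash
python3 - <<'E'
from h import *
s=monitor.get_state();print(s['ee_pos'],s['ft_force'],s['finger_gap'])
a=np.asarray(snap('wrist')['image']);b=np.asarray(snap('side')['image'])[170:330,290:430]
o=np.zeros((480,800,3),np.uint8);o[:,:400]=a[:,120:520];o[:457,400:]=cv2.resize(b,(400,457))
cv2.imwrite('pics/p7.png',cv2.cvtColor(cv2.convertScaleAbs(o,alpha=1.2),cv2.COLOR_RGB2BGR))
E
```

```text
[ 0.47659036 -0.14653094  0.27071833] [ 0.64948927 -0.25336312  0.10958699] 0.08517244555202944
```

View pics/p7.png

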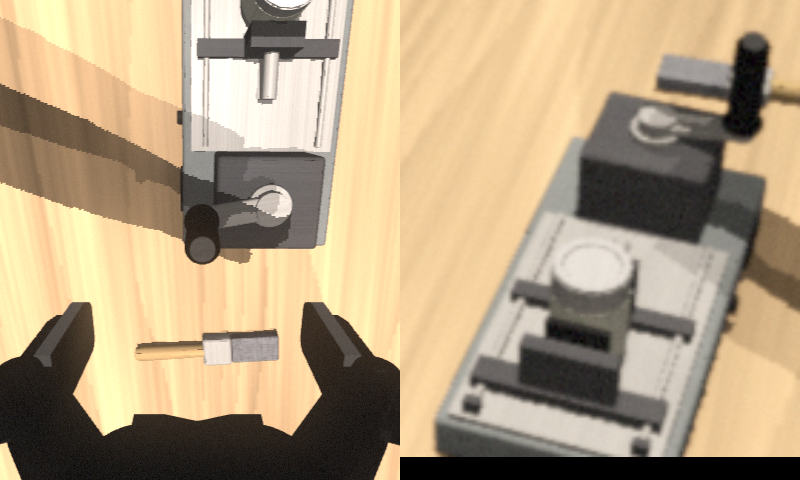

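The picture shows the tin upright between jaw and pad at the right panel's (590,290). The sleeve is free at the left panel's (203,235), and the gripper is clear of everything. Handing in.

```bash
python3 -c "
from h import *
print(bot.finish_job())"
```

```text
the job is handed in; nothing more can be done
None
```

The middle tin stands upright on the bed, clamped at about 50 N (estimated from the force at the sleeve and the crank travel). The sleeve is released, the arm is clear, and the job is handed in, but no verdict came back.

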